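# Throw the engraver's table-feed lever into the marked notch

### The arm

A 6-joint arm with a two-finger parallel gripper is mounted at the origin on the work surface. World frame = base frame: x ahead of the robot, y to its left, z up, the work surface at z = 0. Lengths are in m, angles in degrees, forces in N, time in s.
With the tool pointing down it reaches from about 0.375 to 0.9 m from the base axis. Payload 3.1 kg.
Tool frame: the origin (TCP) lies on the centre line of the jaws, within the pads' length; the fingertips stand 8 mm ahead of it and the grasp point (between the pads) lies 11 mm behind it; z points along the fingers, y is the direction in which the jaws open and shut (so a half turn about z gives the same grasp; the last joint's range is limited). The gripper opens to 87 mm and grips with 3 to 60 N. Pads are 19 mm wide; open, the fingers measure 117 mm over their backs; the gripper's body (75 mm by 190 mm) begins 51 mm behind the grasp point.
Start: joints at [62.768, 30.224, 82.088, -0, 67.689, -10.227], TCP at [0.183, 0.598, 0.231] pointing down, gripper open.
Joint ranges: [-176.69, 176.69], [-43.24, 126.21], [12.49, 139.97], [-82, 262], [0, 151.66], [-163.58, 163.58]. Speed limits (degrees/s): [159.86, 159.86, 180, 180, 180, 180].

### API

Orientations are given as a 3x3 rotation matrix whose columns are the frame's x, y, z axes.
In Python, from rig import * gives the robot as it stands. The module is installed in compiled form; this text tells all that it offers.
- The arm moves only by the tool arm_command, never from a script. Its argument "commands" is a list of rows, each an object with "translation": the shift along the tool's x, y, z scaled (see below), a list of three; "dr": the turn, a rotation vector about the tool's x, y, z scaled (see below), a list of three; "jaw": the closure, from 0 (fully open) to 1 (shut). In form: [{"translation": [x, y, z], "dr": [ax, ay, az], "jaw": jaw}, ...]. A call has 1 to 12 rows; each row shifts and turns the commanded pose from where the row before left it, along the tool's axes as they then stand; what a row does not reach is not made up. The controller multiplies each number of a shift by 25 mm and each number of a turn by 6 degrees. A row lasts 1/12 s, in which the tool goes at most 41.7 mm and 7.16 degrees, less where a joint would pass 70% of its speed; a pose out of reach is approached as far as the arm can. A call with a number of a shift or a turn outside -1 to 1 is refused whole. A call with a gripper value outside its range is refused whole. The fingers move at their own pace and stop on an object; the grip force is fixed at half the most. Time passes only in rows, so rows that do not move let the fingers close. It gives the time, the measured TCP pose, the force and the opening at its end, in the units of the state.
- read_state(): the state, without advancing time (a new reading comes with each control period).
- capture(name): name is "scene" or "top" or "wrist"; returns (picture, depth): 420x560x3 uint8, red, green, blue; 420x560 float32, m along the optical axis (not along the pixel's ray), 0 where there is no reading.
- camera_model(name): a dict with "intrinsics" (3x3 intrinsics, pixels), "pose" (4x4, takes a point from camera to world coordinates); the wrist camera has in their place "mount" (4x4, takes a point from camera to tool coordinates, whose origin is the TCP and whose axes are the flange's). Camera axes: x right, y down, z forward; pixel columns grow to the right and rows downward; lengths in m; the calibration is good to about 2 mm. A picture is of the moment at which its call begins: read the wrist's pose just before it. camera_model takes no time and is no camera call.
- hand_in(): hands the job in, once; it reports no verdict.
The state is a dict: "time_s": time; "joint_positions": joint angles; "qvel": joint speeds; "tau": joint torques, N m; "position": TCP position; "tcp_rot": TCP orientation; "force": force on the tool from outside, world axes, zero at the start; "moment": the same for the moment, N m; "opening": opening from 0.0 (shut) to 1.0 (fully open).
Only numpy, scipy, OpenCV 4.12 (cv2) and the standard library are available. Lean on these libraries where they do the work, as an engineer would, in place of code of your own. Each camera call takes 0.05 s, during which the arm holds its last target.

### The job

Set the feed of the small bench engraving machine: raise its ball-ended lever clear of the teeth, swing it round to the notch that has the upright pointed post beyond it (the other three notches have only flat caps), and let it down so that it lies fully home in that notch. Let go of the lever, and leave the screwdriver and the tile case beside the machine where they are.

Things in the scene. Friction and masses are not known exactly. Their poses are not given: they have to be found in the camera images.
- machine: Engraving machine, fixed. Origin on the table under the lever pivot; z up, the lever side is its -x. Base plate 20 mm thick, 400 mm wide (y), from x -270 to 230 mm. Behind the pivot stand a work table (under 85 mm high) and, at x 95 to 190, y 145 mm, a column with motor, 230 mm high. On the lever side are only the gate, the hub (83 mm high) and the post.
- pivot (a point): Point on the lever's upright pivot axis, 70 mm above the table, at the cross pin on which the lever lifts; axes parallel to the machine's.
- gate_mid (a point): Middle of the gate's floor: 130 mm from the pivot axis, 62 mm above the table. The steel gate is an arc of that radius, 22 mm deep, with six round-topped teeth 14 mm wide, tops 80 mm above the table, at swing angles -0.80, -0.54, -0.28, 0.28, 0.54, 0.80 rad. The wide middle gap is neutral; the four notches, 20 mm wide, are centred at -0.67, -0.41, 0.41, 0.67.
- lever_swing (a joint): Turn of the lever about the upright pivot axis, rad, -0.74 to 0.74; 0 = lever along the machine's -x, positive = counter-clockwise seen from above (the knob moves towards the machine's -y). Stays where it is left (light friction).
- lever_lift (a joint): Lift of the lever on its cross pin, rad, 0 (level, fully down) to 0.4 (knob up). It falls down by its own weight (knob needs about 2 N to lift). The bar clears the teeth above 0.14; lying on top of a tooth it reads about 0.13.
- knob_centre (a point): Centre of the black ball knob, 36 mm across, in line with the steel bar (12 mm square) at 185 mm from the pivot axis; 70 mm above the work surface when the lever is down. The point's axes go with the lever: -x points outwards along the bar, z up when it is down. Can be gripped from above.
- lever_nose (a point): Tip of the small steel cone that sticks out of the knob, 212 mm from the pivot axis; it points at the post or cap of the notch that the lever is in.
- mark_post: Upright steel post with a pointed top, 24 mm across and 34 mm tall, fixed on the base plate 232 mm from the pivot axis beyond one of the four notches: it marks the wanted notch (the others have flat caps 14 mm across, 4 mm high). Origin: centre of its underside, 20 mm above the work surface.
- screwdriver: Bystander: screwdriver 190 mm long with a black handle, lying on the table at one side of the machine. Origin: its underside, near the middle.
- tile_case: Bystander: open clear plastic case 90 x 120 x 28 mm with black tiles, at the other side. Origin: centre of its underside.

How it is judged (in metres and radians):
At the end, for the whole second after the job is handed in: The lever lies at rest, fully down (lift under 0.035 rad) in the notch marked by the upright post: its nose within 30 mm of the post's centre, seen from above (20 mm when centred in that notch, over 55 mm in any other) (horizontal distance between lever_nose and mark_post below 0.03 m and value of joint lever_lift below 0.035 rad and velocity of joint lever_swing between -0.05 and 0.05 rad/s and velocity of joint lever_lift between -0.05 and 0.05 rad/s); the robot touches nothing.
It fails at once if the screwdriver is pushed more than 30 mm from its place (distance of screwdriver from where it was at the start of the episode above 0.03 m).
It fails at once if the tile case is pushed more than 30 mm from its place (distance of tile_case from where it was at the start of the episode above 0.03 m).
It also fails if it takes over 35 s, if anything falls off the work surface, if the arm or the gripper's body presses on something with over 40 N, if the wrist force passes 120 N, or if a joint passes its speed limit or range.

## Working session

There is one attempt and no reset: what is moved stays moved. The work goes in short steps, Python scripts to look and compute and a tool call to move; the robot and the scene stay as the last step left them, time stands still between calls to the robot, and variables do not carry over. Pictures are saved under pics/ and viewed, and the job is handed in when it is done.

Besides the shell and the picture viewer there is one more tool, called after "Emit:" by a JSON object that holds its "api" and its "payload". arm_command: Moves the arm, as the interface text tells. Its arguments: {"type":"object","properties":{"commands":{"type":"array"}},"required":["commands"]}

```bash
mkdir -p pics; python3 - <<'E'
from rig import *
import cv2, numpy as np, pickle
s=read_state(); print(s['position'],s['tcp_rot'],s['force'],s['opening'])
for n in ['scene','top','wrist']:
    p,d=capture(n); m=camera_model(n)
    cv2.imwrite(f'pics/{n}0.png',p[:,:,::-1]); np.savez(f'{n}0.npz',p=p,d=d,**{k:np.array(v) for k,v in m.items()})
    print(n,{k:np.round(np.array(v),3).tolist() for k,v in m.items()}, (d>0).mean())
E
```

```text
[0.18243922 0.59702158 0.22957357] [[-9.56275356e-01  2.92466268e-01 -9.62314743e-04]
 [ 2.92467645e-01  9.56273415e-01 -1.95776658e-03]
 [ 3.47655318e-04 -2.15360986e-03 -9.99997621e-01]] [ 0.04619792 -0.42476822  0.90899245] 0.9993882585904976
scene {'intrinsics': [[398.278, 0.0, 279.265], [0.0, 398.278, 208.534], [0.0, 0.0, 1.0]], 'pose': [[0.82, 0.324, -0.472, 1.058], [0.572, -0.429, 0.699, -0.647], [0.024, -0.844, -0.536, 0.602], [0.0, 0.0, 0.0, 1.0]]} 0.9960204081632653
top {'intrinsics': [[421.972, 0.0, 277.295], [0.0, 421.972, 210.164], [0.0, 0.0, 1.0]], 'pose': [[0.006, -0.997, 0.08, 0.503], [-1.0, -0.004, 0.02, 0.016], [-0.02, -0.08, -0.997, 0.946], [0.0, 0.0, 0.0, 1.0]]} 0.9959268707482993
wrist {'intrinsics': [[326.514, 0.0, 283.272], [0.0, 326.514, 207.57], [0.0, 0.0, 1.0]], 'mount': [[0.001, -0.97, -0.244, 0.067], [1.0, 0.001, 0.0, 0.001], [0.0, -0.244, 0.97, -0.154], [0.0, 0.0, 0.0, 1.0]]} 0.9710246598639456
```

View pics/top0.png

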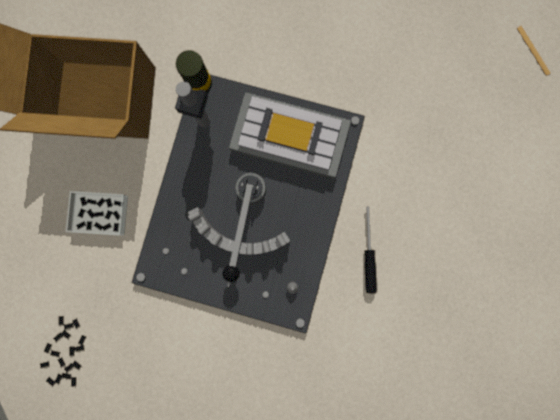

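View pics/scene0.png

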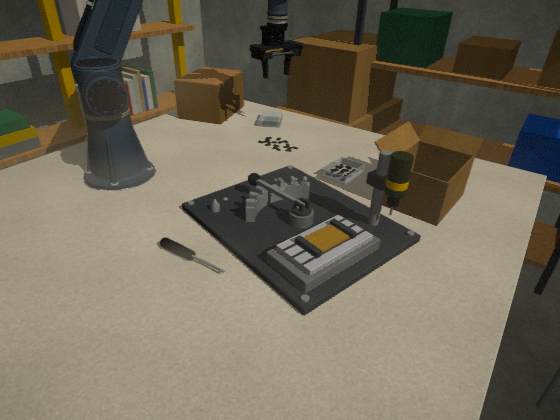

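View pics/wrist0.png

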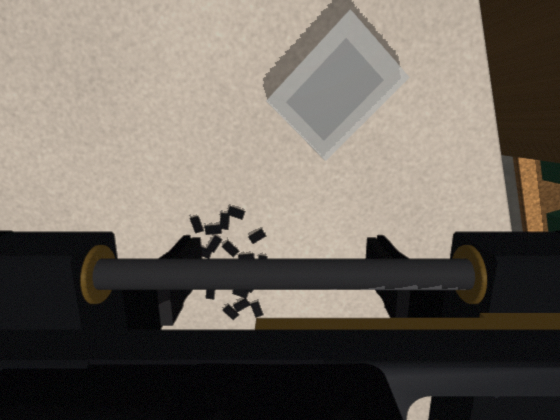

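The top view shows the pointed post at about (292,287), at the outer right notch (+0.67). The flat caps are at (166,251), (184,271) and (265,295). The knob is at (231,273) and the pivot at about (250,187). The screwdriver is on the right and the case on the left.

```bash
cat > h.py <<'E'
import numpy as np
def ray(m,u,v,z):
    K=m['intrinsics'];T=m['pose']
    d=T[:3,:3]@np.linalg.solve(K,[u,v,1.]);o=T[:3,3]
    return o+d*(z-o[2])/d[2]
def dep(m,u,v):
    K=m['intrinsics'];T=m['pose'];u=int(round(u));v=int(round(v))
    return T[:3,:3]@(np.linalg.solve(K,[u,v,1.])*m['d'][v,u])+T[:3,3]
E
python3 - <<'E'
from h import *
import cv2
m=np.load('top0.npz'); p=m['p']; 
cv2.imwrite('pics/crop.png',cv2.resize(p[160:340,130:330,::-1],None,fx=4,fy=4,interpolation=cv2.INTER_CUBIC)[:600,:800])
cv2.imwrite('pics/crop2.png',cv2.resize(p[190:340,130:330,::-1],None,fx=4,fy=4,interpolation=cv2.INTER_CUBIC))
for n,u,v,z in [('knob',231,273,.07),('post',292,287,.05),('capR',265,295,.024),('cap',184,271,.024),('cap',166,251,.024),('hub',250,187,.083),('nose?',231,281,.07),
 ('scrtip',368,208,0.005),('screnda',372,292,.02),('caseC',97,213,.02)]:
    print(n,np.round(ray(m,u,v,z),4),np.round(dep(m,u,v),4))
# circle fit of pivot by caps: base plate corners screws
for u,v in [(141,277),(300,323),(355,121)]: print(np.round(ray(m,u,v,.022),4),dep(m,u,v)[2])
E
```

```text
knob [0.4426 0.1279 0.07  ] [0.4438 0.1258 0.0869]
post [0.4131 0.0018 0.05  ] [0.4129 0.0017 0.0477]
capR [0.393  0.0596 0.024 ] [0.3929 0.0596 0.0233]
cap [0.4431 0.2365 0.024 ] [0.443  0.2365 0.0238]
cap [0.4861 0.277  0.024 ] [0.4862 0.2763 0.0265]
hub [0.6198 0.0896 0.083 ] [0.621  0.0903 0.0745]
nose? [0.4263 0.1277 0.07  ] [0.4271 0.1266 0.0787]
scrtip [ 0.5841 -0.1677  0.005 ] [ 0.5832 -0.1658  0.015 ]
screnda [ 0.4008 -0.1714  0.02  ] [ 0.4015 -0.17    0.0266]
caseC [0.569  0.4344 0.02  ] [0.5695 0.4374 0.0134]
[0.4292 0.3309 0.022 ] 0.024499338678737437
[ 0.3339 -0.0161  0.022 ] 0.946095506109461
[ 0.777  -0.1377  0.022 ] 0.023561035234378025
```

View pics/crop.png

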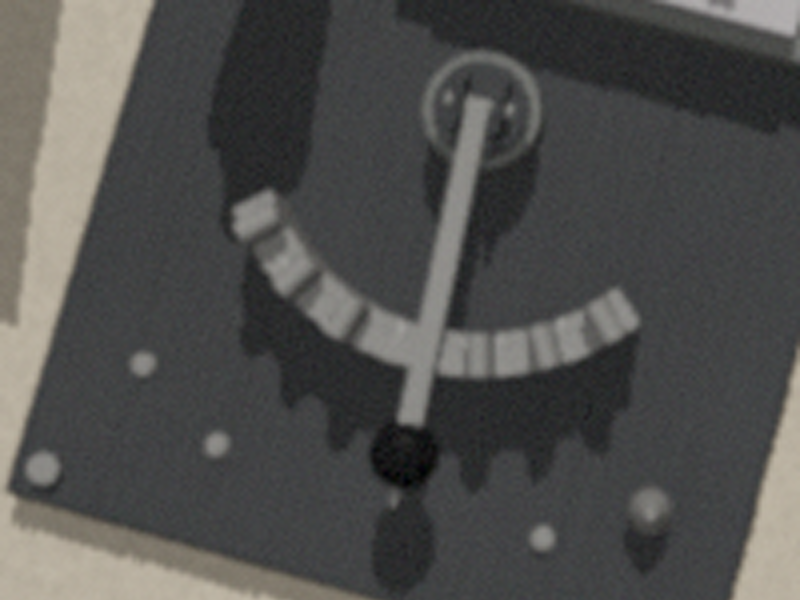

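```bash
python3 - <<'E'
from h import *
m=np.load('top0.npz')
P=np.array([ray(m,165.5,250.75,.024)[:2],ray(m,184.25,271,.024)[:2],ray(m,265.5,294.5,.024)[:2],ray(m,292.5,286,.05)[:2]])
a=np.array([-.67,-.41,.41,.67]);Q=-.232*np.c_[np.cos(a),np.sin(a)]
pc,qc=P.mean(0),Q.mean(0);U,S,V=np.linalg.svd((Q-qc).T@(P-pc));R=(U@V).T
t=pc-R@qc;yaw=np.arctan2(R[1,0],R[0,0]);print('pivot',t,'yaw',yaw,np.degrees(yaw));print((Q@R.T+t-P)*1000)
hub=ray(m,250.2,187,.083);print(hub)
k=ray(m,231,273.75,.072);d=R.T@(k[:2]-t);print(k,'r',np.hypot(*d),'swing',np.arctan2(-d[1],-d[0]))
def kn(a,r=.185): return t-r*R@[np.cos(a),np.sin(a)]
for s in [0,.1,.2,.3,.4,.5,.6,.67,.7]: print(s,kn(s).round(4))
E
```

```text
pivot [0.62556875 0.09317778] yaw -0.2569167398263288 -14.72024487830927
[[-0.37504115  0.58427688]
 [ 0.22130417  0.78146509]
 [ 2.25342009 -0.69201859]
 [-2.09968312 -0.67372338]]
[0.61979654 0.08917391 0.083     ]
[0.44125606 0.12766493 0.072     ] r 0.18751141289270218 swing 0.07194344376236805
0 [0.4466 0.1402]
0.1 [0.4428 0.1221]
0.2 [0.4409 0.1037]
0.3 [0.4407 0.0852]
0.4 [0.4425 0.0668]
0.5 [0.446  0.0486]
0.6 [0.4514 0.0309]
0.67 [0.4561 0.0189]
0.7 [0.4584 0.0139]
```

Emit:
{"api": "arm_command", "payload": {"commands": [{"translation": [-0.96, -0.93, 0], "dr": [0, 0, 0], "jaw": 0}, {"translation": [-0.96, -0.93, 0], "dr": [0, 0, 0], "jaw": 0}, {"translation": [-0.96, -0.93, 0], "dr": [0, 0, 0], "jaw": 0}, {"translation": [-0.96, -0.93, 0], "dr": [0, 0, 0], "jaw": 0}, {"translation": [-0.96, -0.93, 0], "dr": [0, 0, 0], "jaw": 0}, {"translation": [-0.96, -0.93, 0], "dr": [0, 0, 0], "jaw": 0}, {"translation": [-0.96, -0.93, 0], "dr": [0, 0, 0], "jaw": 0}, {"translation": [-0.96, -0.93, 0], "dr": [0, 0, 0], "jaw": 0}, {"translation": [-0.96, -0.93, 0], "dr": [0, 0, 0], "jaw": 0}, {"translation": [-0.96, -0.93, 0], "dr": [0, 0, 0], "jaw": 0}, {"translation": [-0.96, -0.93, 0], "dr": [0, 0, 0], "jaw": 0}, {"translation": [-0.96, -0.93, 0], "dr": [0, 0, 0], "jaw": 0}]}}

```text
time_s: 1.15
position: [0.3769, 0.2451, 0.2305]
tcp_rot: [[-0.956, 0.292, -0.0], [0.292, 0.956, -0.0], [0.0, -0.0, -1.0]]
force: [0.2, 0.3, 0.9]
opening: 1.002
```

Emit:
{"api": "arm_command", "payload": {"commands": [{"translation": [-0.96, -0.93, 0], "dr": [0, 0, 0], "jaw": 0}, {"translation": [-0.96, -0.93, 0], "dr": [0, 0, 0], "jaw": 0}, {"translation": [-0.96, -0.93, 0], "dr": [0, 0, 0], "jaw": 0}, {"translation": [-0.96, -0.93, 0], "dr": [0, 0, 0], "jaw": 0}, {"translation": [0, 0, 0.8], "dr": [0, 0, -1], "jaw": 0}, {"translation": [0, 0, 0], "dr": [0, 0, -0.07], "jaw": 0}, {"translation": [0, 0, 0], "dr": [0, 0, 0], "jaw": 0}]}}

```text
time_s: 1.73
position: [0.4399, 0.1294, 0.2098]
tcp_rot: [[-0.982, 0.187, -0.004], [0.187, 0.982, 0.0], [0.004, -0.001, -1.0]]
force: [0.0, 0.5, 0.0]
opening: 0.998
```

```bash
python3 - <<'E'
from rig import *
import cv2, numpy as np
s=read_state(); print(s['time_s'],s['position'],s['tcp_rot'].tolist() if hasattr(s['tcp_rot'],'tolist') else s['tcp_rot'],s['force'])
p,d=capture('wrist'); m=camera_model('wrist')
T=np.eye(4);T[:3,:3]=s['tcp_rot'];T[:3,3]=s['position']
np.savez('w1.npz',p=p,d=d,intrinsics=m['intrinsics'],pose=T@np.array(m['mount']))
cv2.imwrite('pics/w1.png',p[:,:,::-1])
E
```

```text
1.7333 [0.43985288 0.12936325 0.20977256] [[-0.9823958287785273, 0.18676854232312692, -0.003993394175963928], [0.1867693304262197, 0.982403779278923, 0.00017796244180430417], [0.0039563633164615124, -0.0005710139958649689, -0.9999920105342465]] [0.02529806 0.50570511 0.03143937]
```

View pics/w1.png

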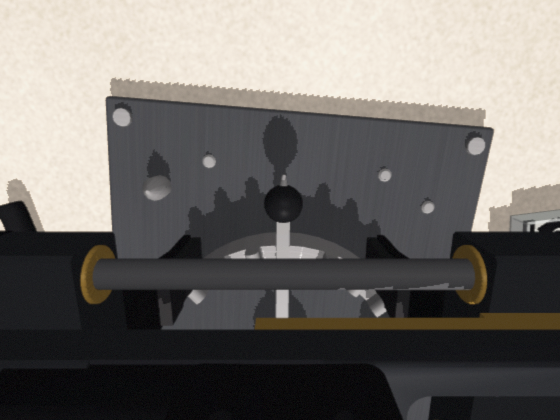

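The wrist view shows the knob at (283,203), the post at (157,187), and caps at (209,161), (384,175) and (428,208). I'll cast rays from these to cross-check the top-view fit.

```bash
python3 - <<'E'
from h import *
m=np.load('w1.npz')
k=ray(m,283.3,203,.072);print('knob',k,dep(m,283,203))
P=np.array([ray(m,428,208,.024)[:2],ray(m,384.5,175,.024)[:2],ray(m,209,161,.024)[:2],ray(m,159,187,.036)[:2]])
a=np.array([-.67,-.41,.41,.67]);Q=-.232*np.c_[np.cos(a),np.sin(a)]
pc,qc=P[:3].mean(0),Q[:3].mean(0);U,S,V=np.linalg.svd((Q[:3]-qc).T@(P[:3]-pc));R=(U@V).T
t=pc-R@qc;print(P);print('pivot',t,np.arctan2(R[1,0],R[0,0]));print((Q@R.T+t-P)*1000)
d=R.T@(k[:2]-t);print(np.hypot(*d),np.arctan2(-d[1],-d[0]))
E
```

```text
knob [0.44146013 0.13053432 0.072     ] [0.43789316 0.13095237 0.08738008]
[[0.48672747 0.27994656]
 [0.44257768 0.23811654]
 [0.39421081 0.06108661]
 [0.40967874 0.00758053]]
pivot [0.6236046  0.09296976] -0.2688686000841794
[[-0.16557732  0.2217483 ]
 [ 0.46511788  0.52900112]
 [-0.29954056 -0.75074942]
 [ 0.34206412 -5.197532  ]]
0.18597770370188763 0.06548509048951633
```

Emit:
{"api": "arm_command", "payload": {"commands": [{"translation": [-0.08, 0, 1], "dr": [0, 0, 0], "jaw": 0}, {"translation": [0, 0, 1], "dr": [0, 0, 0], "jaw": 0}, {"translation": [0, 0, 1], "dr": [0, 0, 0], "jaw": 0}, {"translation": [0, 0, 1], "dr": [0, 0, 0], "jaw": 0}, {"translation": [0, 0, 1], "dr": [0, 0, 0], "jaw": 0}, {"translation": [0, 0, 0.6], "dr": [0, 0, 0], "jaw": 0}, {"translation": [0, 0, 0.45], "dr": [0, 0, 0], "jaw": 0}, {"translation": [0, 0, 0], "dr": [0, 0, 0], "jaw": 0}]}}

```text
time_s: 2.45
position: [0.4417, 0.1304, 0.058]
tcp_rot: [[-0.983, 0.183, -0.004], [0.183, 0.983, -0.0], [0.003, -0.001, -1.0]]
force: [-0.6, 0.0, 0.3]
opening: 1.0
```

Emit:
{"api": "arm_command", "payload": {"commands": [{"translation": [0, 0, 0], "dr": [0, 0, 0], "jaw": 0.4}, {"translation": [0, 0, 0], "dr": [0, 0, 0], "jaw": 0.6}, {"translation": [0, 0, 0], "dr": [0, 0, 0], "jaw": 0.8}, {"translation": [0, 0, 0], "dr": [0, 0, 0], "jaw": 0.8}, {"translation": [0, 0, 0], "dr": [0, 0, 0], "jaw": 0.8}, {"translation": [0, 0, 0], "dr": [0, 0, 0], "jaw": 0.8}, {"translation": [0, 0, 0], "dr": [0, 0, 0], "jaw": 0.8}]}}

```text
time_s: 3.03
position: [0.4433, 0.1292, 0.0596]
tcp_rot: [[-0.983, 0.184, 0.001], [0.184, 0.983, 0.0], [-0.001, 0.0, -1.0]]
force: [0.6, -0.4, -1.0]
opening: 0.56
```

Emit:
{"api": "arm_command", "payload": {"commands": [{"translation": [0, 0, 0], "dr": [0, 0, 0], "jaw": 0.8}, {"translation": [0, 0, 0], "dr": [0, 0, 0], "jaw": 0.8}, {"translation": [0, 0, 0], "dr": [0, 0, 0], "jaw": 0.8}, {"translation": [0, 0, 0], "dr": [0, 0, 0], "jaw": 0.8}, {"translation": [0, 0, 0], "dr": [0, 0, 0], "jaw": 0.8}]}}

```text
time_s: 3.45
position: [0.4432, 0.1292, 0.0593]
tcp_rot: [[-0.983, 0.184, -0.0], [0.184, 0.983, -0.0], [0.0, -0.0, -1.0]]
force: [-1.2, 0.3, 0.2]
opening: 0.395
```

Emit:
{"api": "arm_command", "payload": {"commands": [{"translation": [0, 0, -0.4], "dr": [0, 0, 0], "jaw": 0.8}, {"translation": [-0.03, 0, -0.4], "dr": [0, 0, 0], "jaw": 0.8}, {"translation": [-0.06, 0, -0.4], "dr": [0, 0, 0], "jaw": 0.8}, {"translation": [-0.09, 0, -0.4], "dr": [0, 0, 0], "jaw": 0.8}, {"translation": [0, 0, 0], "dr": [0, 0, 0], "jaw": 0.8}, {"translation": [0, 0, 0], "dr": [0, 0, 0], "jaw": 0.8}]}}

```text
time_s: 3.95
position: [0.4472, 0.1285, 0.0992]
tcp_rot: [[-0.983, 0.184, -0.0], [0.184, 0.983, 0.0], [0.0, 0.0, -1.0]]
force: [-1.4, -0.2, -3.2]
opening: 0.398
```

```bash
python3 - <<'E'
from rig import *
from h import *
import cv2
for n in ['scene','top']:
    p,d=capture(n); 
    if n=='scene': p=cv2.resize(p[140:260,170:390],None,fx=3,fy=3)
    else: p=cv2.resize(p[150:340,130:400],None,fx=2.9,fy=2.9)
    cv2.imwrite(f'pics/{n}2.png',p[:,:,::-1])
E
```

```text
(no output)
```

View pics/scene2.png

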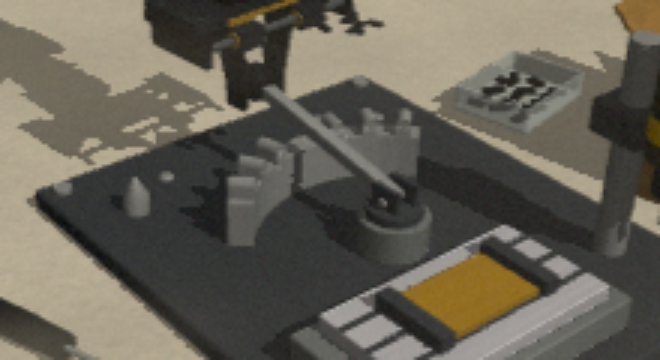

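View pics/top2.png

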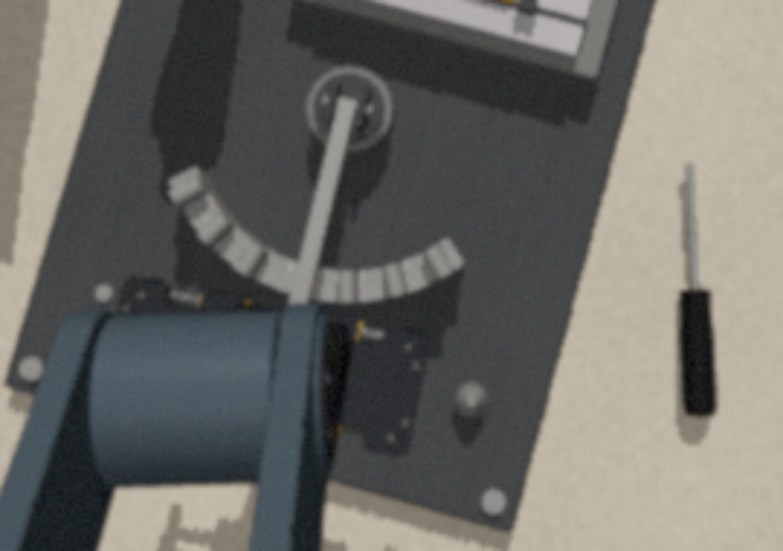

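Emit:
{"api": "arm_command", "payload": {"commands": [{"translation": [-0.008, -0.437, 0], "dr": [0, 0, -0.577], "jaw": 0.8}, {"translation": [-0.008, -0.437, 0], "dr": [0, 0, -0.577], "jaw": 0.8}, {"translation": [-0.008, -0.437, 0], "dr": [0, 0, -0.577], "jaw": 0.8}, {"translation": [-0.008, -0.437, 0], "dr": [0, 0, -0.577], "jaw": 0.8}, {"translation": [-0.008, -0.437, 0], "dr": [0, 0, -0.577], "jaw": 0.8}, {"translation": [0, 0, 0], "dr": [0, 0, 0], "jaw": 0.8}, {"translation": [0, 0, 0], "dr": [0, 0, 0], "jaw": 0.8}]}}

```text
time_s: 4.63
position: [0.4442, 0.0739, 0.0987]
tcp_rot: [[-0.993, -0.115, -0.002], [-0.115, 0.993, 0.0], [0.002, 0.0, -1.0]]
force: [-0.7, 0.2, -2.6]
opening: 0.398
```

Emit:
{"api": "arm_command", "payload": {"commands": [{"translation": [-0.008, -0.437, 0], "dr": [0, 0, -0.577], "jaw": 0.8}, {"translation": [-0.008, -0.437, 0], "dr": [0, 0, -0.577], "jaw": 0.8}, {"translation": [-0.008, -0.437, 0], "dr": [0, 0, -0.577], "jaw": 0.8}, {"translation": [-0.008, -0.437, 0], "dr": [0, 0, -0.577], "jaw": 0.8}, {"translation": [-0.008, -0.437, 0], "dr": [0, 0, -0.577], "jaw": 0.8}, {"translation": [0, 0, 0], "dr": [0, 0, 0], "jaw": 0.8}, {"translation": [0, 0, 0], "dr": [0, 0, 0], "jaw": 0.8}]}}

```text
time_s: 5.22
position: [0.4575, 0.0217, 0.0988]
tcp_rot: [[-0.914, -0.406, -0.003], [-0.406, 0.914, 0.0], [0.003, 0.002, -1.0]]
force: [-3.4, -1.7, -1.6]
opening: 0.394
```

```bash
python3 - <<'E'
from rig import *
from h import *
import cv2
p,d=capture('top'); m=camera_model('top'); np.savez('top3.npz',p=p,d=d,**{k:np.array(v) for k,v in m.items()})
cv2.imwrite('pics/top3.png',cv2.resize(p[160:310,150:350],None,fx=4,fy=4,interpolation=cv2.INTER_CUBIC)[:,:,::-1])
E
```

```text
(no output)
```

View pics/top3.png

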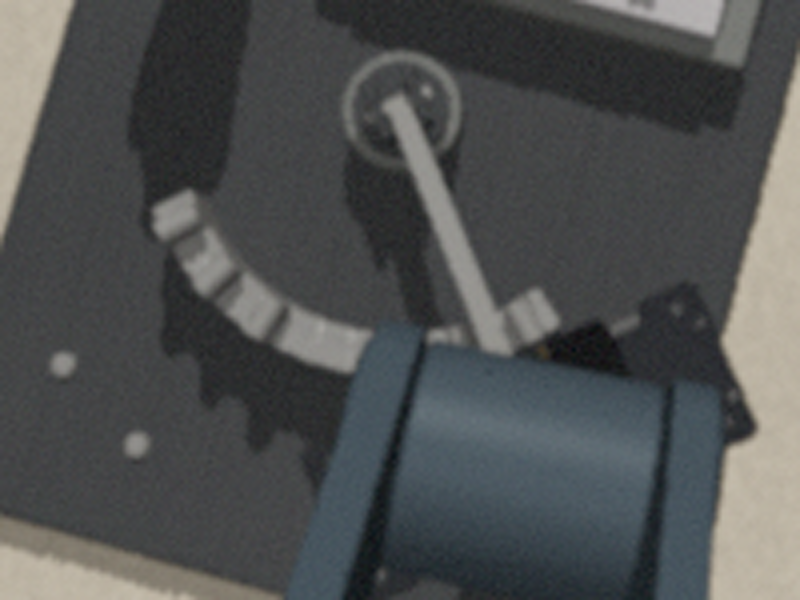

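```bash
python3 - <<'E'
from h import *
m=np.load('top0.npz');K=m['intrinsics'];T=m['pose']
def prof(m,t,yaw,a,r):
    w=t-r*np.array([np.cos(a+yaw),np.sin(a+yaw)])
    p=np.r_[w,.075,1];c=np.linalg.inv(T)@p;u=K@(c[:3]/c[2]);return dep(m,u[0],u[1])[2]
t=np.array([.6246,.093]);yaw=-.263
for a in np.arange(-.9,.91,.03): print('%.2f'%a, [round(1000*prof(m,t,yaw,a,r)) for r in (.122,.127,.13,.133,.138)])
m3=np.load('top3.npz')
# bar centreline: bright pixels with height > .083 
v,u=np.mgrid[0:420,0:560];X=np.stack([(u-K[0,2])/K[0,0],(v-K[1,2])/K[1,1],np.ones_like(u,float)],-1)*m3['d'][...,None]
W=X@T[:3,:3].T+T[:3,3]
r=np.hypot(*(W[...,:2]-t).transpose(2,0,1));ang=np.arctan2(t[1]-W[...,1],t[0]-W[...,0])-yaw
for lo,hi in [(.03,.05),(.05,.07),(.07,.09),(.09,.11),(.11,.125)]:
    k=(r>lo)&(r<hi)&(W[...,2]>.06)&(abs(ang)<1); print(lo,k.sum(),np.median(ang[k]),ang[k].mean(),W[...,2][k].mean(), W[k].mean(0))
E
```

```text
-0.90 [20, 22, 23, 20, 20]
-0.87 [62, 62, 61, 63, 19]
-0.84 [62, 63, 75, 76, 20]
-0.81 [78, 81, 80, 79, 81]
-0.78 [80, 79, 79, 80, 80]
-0.75 [77, 76, 79, 946, 76]
-0.72 [70, 63, 58, 62, 60]
-0.69 [62, 61, 60, 62, 65]
-0.66 [63, 63, 64, 60, 63]
-0.63 [61, 63, 62, 63, 63]
-0.60 [60, 63, 62, 60, 65]
-0.57 [78, 78, 78, 80, 77]
-0.54 [78, 77, 80, 80, 81]
-0.51 [76, 77, 80, 82, 80]
-0.48 [78, 78, 74, 75, 74]
-0.45 [61, 62, 61, 62, 60]
-0.42 [61, 61, 58, 63, 62]
-0.39 [62, 62, 62, 62, 62]
-0.36 [63, 63, 59, 63, 63]
-0.33 [61, 61, 61, 64, 60]
-0.30 [79, 79, 78, 77, 78]
-0.27 [78, 81, 79, 80, 80]
-0.24 [80, 76, 78, 77, 76]
-0.21 [77, 73, 76, 66, 64]
-0.18 [63, 60, 63, 62, 60]
-0.15 [62, 62, 61, 65, 58]
-0.12 [61, 61, 60, 63, 62]
-0.09 [64, 62, 62, 59, 65]
-0.06 [60, 62, 60, 61, 63]
-0.03 [61, 61, 63, 63, 62]
0.00 [61, 63, 58, 61, 60]
0.03 [62, 76, 61, 58, 76]
0.06 [75, 74, 76, 75, 78]
0.09 [79, 75, 74, 77, 74]
0.12 [74, 76, 77, 70, 76]
0.15 [62, 60, 63, 60, 61]
0.18 [59, 63, 64, 61, 64]
0.21 [60, 61, 63, 64, 60]
0.24 [946, 77, 77, 61, 61]
0.27 [79, 79, 77, 79, 77]
0.30 [77, 77, 78, 79, 78]
0.
[... 324 characters left out ...]
61, 64, 60]
0.72 [62, 60, 60, 61, 63]
0.75 [77, 75, 77, 74, 63]
0.78 [80, 77, 77, 79, 77]
0.81 [79, 80, 80, 80, 79]
0.84 [79, 76, 80, 79, 76]
0.87 [65, 60, 62, 60, 62]
0.90 [64, 61, 62, 64, 63]
0.03 58 0.6768689433575185 0.678362740669479 0.08351913613028654 [0.58816083 0.07694096 0.08351914]
0.05 55 0.6759159424829428 0.6739449634936647 0.088237619427236 [0.5696468  0.06907154 0.08823762]
0.07 57 0.667364953781973 0.6685269442125957 0.09266803174284304 [0.55139851 0.06158342 0.09266803]
0.09 61 0.6688714585980784 0.6698911503601526 0.09659260902813988 [0.53295134 0.05351345 0.09659261]
0.11 291 -0.030164706130274554 0.016044736496956206 0.11103130319714802 [0.525403   0.11796092 0.1110313 ]
```

The depth profile puts the marked notch's edges at about 0.605 and 0.735, so its centre is 0.67. The bar reads 0.669, so it's centred and can be lowered.

Emit:
{"api": "arm_command", "payload": {"commands": [{"translation": [0.08, 0, 0.3], "dr": [0, 0, 0], "jaw": 0.8}, {"translation": [0.05, 0, 0.3], "dr": [0, 0, 0], "jaw": 0.8}, {"translation": [0.03, 0, 0.3], "dr": [0, 0, 0], "jaw": 0.8}, {"translation": [0.02, 0, 0.3], "dr": [0, 0, 0], "jaw": 0.8}, {"translation": [0, 0, 0.2], "dr": [0, 0, 0], "jaw": 0.8}, {"translation": [0, 0, 0.14], "dr": [0, 0, 0], "jaw": 0.8}, {"translation": [0, 0, 0], "dr": [0, 0, 0], "jaw": 0.8}, {"translation": [0, 0, 0], "dr": [0, 0, 0], "jaw": 0.8}]}}

```text
time_s: 5.93
position: [0.4542, 0.0197, 0.0605]
tcp_rot: [[-0.913, -0.407, -0.002], [-0.407, 0.913, 0.0], [0.001, 0.001, -1.0]]
force: [-3.7, -1.8, -1.8]
opening: 0.393
```

Emit:
{"api": "arm_command", "payload": {"commands": [{"translation": [0, 0, 0], "dr": [0, 0, 0], "jaw": 0.1}, {"translation": [0, 0, 0], "dr": [0, 0, 0], "jaw": 0.1}, {"translation": [0, 0, 0], "dr": [0, 0, 0], "jaw": 0.1}, {"translation": [0, 0, 0], "dr": [0, 0, 0], "jaw": 0.1}, {"translation": [0, 0, 0], "dr": [0, 0, 0], "jaw": 0.1}, {"translation": [0, 0, 0], "dr": [0, 0, 0], "jaw": 0.1}, {"translation": [0, 0, 0], "dr": [0, 0, 0], "jaw": 0.1}, {"translation": [0, 0, 0], "dr": [0, 0, 0], "jaw": 0.1}]}}

```text
time_s: 6.6
position: [0.455, 0.0195, 0.0609]
tcp_rot: [[-0.913, -0.407, 0.0], [-0.407, 0.913, -0.0], [-0.0, -0.0, -1.0]]
force: [-0.2, 1.3, 0.6]
opening: 0.874
```

Emit:
{"api": "arm_command", "payload": {"commands": [{"translation": [0, 0, -0.4], "dr": [0, 0, 0], "jaw": 0.1}, {"translation": [0, 0, -0.8], "dr": [0, 0, 0], "jaw": 0.1}, {"translation": [0, 0, -1], "dr": [0, 0, 0], "jaw": 0.1}, {"translation": [0, 0, -1], "dr": [0, 0, 0], "jaw": 0.1}, {"translation": [0, 0, -1], "dr": [0, 0, 0], "jaw": 0.1}, {"translation": [0, 0, -1], "dr": [0, 0, 0], "jaw": 0.1}, {"translation": [0, 0, -0.8], "dr": [0, 0, 0], "jaw": 0.1}, {"translation": [0, 1, 0], "dr": [0, 0, 0], "jaw": 0.1}, {"translation": [0, 1, 0], "dr": [0, 0, 0], "jaw": 0.1}, {"translation": [0, 1, 0], "dr": [0, 0, 0], "jaw": 0.1}, {"translation": [0, 1, 0], "dr": [0, 0, 0], "jaw": 0.1}, {"translation": [0, 1, 0], "dr": [0, 0, 0], "jaw": 0.1}]}}

```text
time_s: 7.6
position: [0.4031, 0.1346, 0.2109]
tcp_rot: [[-0.914, -0.407, 0.0], [-0.407, 0.914, 0.0], [-0.0, 0.0, -1.0]]
force: [0.6, 0.4, -0.3]
opening: 0.901
```

Emit:
{"api": "arm_command", "payload": {"commands": [{"translation": [0, 1, 0], "dr": [0, 0, 0], "jaw": 0.1}, {"translation": [0, 1, 0], "dr": [0, 0, 0], "jaw": 0.1}, {"translation": [0, 1, 0], "dr": [0, 0, 0], "jaw": 0.1}, {"translation": [0, 1, 0], "dr": [0, 0, 0], "jaw": 0.1}, {"translation": [0, 1, 0], "dr": [0, 0, 0], "jaw": 0.1}, {"translation": [0, 1, 0], "dr": [0, 0, 0], "jaw": 0.1}, {"translation": [0, 0, 0], "dr": [0, 0, 0], "jaw": 0.1}, {"translation": [0, 0, 0], "dr": [0, 0, 0], "jaw": 0.1}]}}

```text
time_s: 8.27
position: [0.3421, 0.2713, 0.2107]
tcp_rot: [[-0.912, -0.41, -0.0], [-0.41, 0.912, -0.0], [0.0, -0.0, -1.0]]
force: [-0.1, 0.1, -0.1]
opening: 0.9
```

```bash
python3 - <<'E'
from rig import *
from h import *
import cv2
p,d=capture('top'); m=camera_model('top'); np.savez('top4.npz',p=p,d=d,**{k:np.array(v) for k,v in m.items()})
cv2.imwrite('pics/top4.png',p[:,:,::-1])
p,_=capture('scene');cv2.imwrite('pics/scene4.png',cv2.resize(p[140:260,170:390],None,fx=3,fy=3)[:,:,::-1])
m3=np.load('top4.npz');K=m3['intrinsics'];T=m3['pose'];t=np.array([.6246,.093]);yaw=-.263
v,u=np.mgrid[0:420,0:560];X=np.stack([(u-K[0,2])/K[0,0],(v-K[1,2])/K[1,1],np.ones_like(u,float)],-1)*m3['d'][...,None]
W=X@T[:3,:3].T+T[:3,3]
r=np.hypot(*(W[...,:2]-t).transpose(2,0,1));ang=np.arctan2(t[1]-W[...,1],t[0]-W[...,0])-yaw
for lo,hi in [(.05,.07),(.07,.09),(.09,.11),(.145,.165),(.17,.205)]:
    k=(r>lo)&(r<hi)&(W[...,2]>.055)&(abs(ang-.67)<.15); print(lo,k.sum(),np.median(ang[k]),np.median(W[...,2][k]),W[...,2][k].max())
s=read_state();print(s['time_s'],s['position'],s['force'])
E
```

```text
0.05 56 0.6726655474830328 0.07579149471065588 0.07844109853759373
0.07 58 0.6728265549390149 0.07546094895899713 0.07962019658292674
0.09 57 0.6723749125058964 0.07550333586467828 0.07860147943200713
0.145 56 0.6674460728991181 0.07540259129430854 0.07870838695052551
0.17 241 0.6698267242422884 0.08226055468004678 0.08965523998953995
8.3667 [0.3428598  0.27026152 0.21073603] [-0.20534051 -0.52333122 -0.38085126]
```

View pics/top4.png

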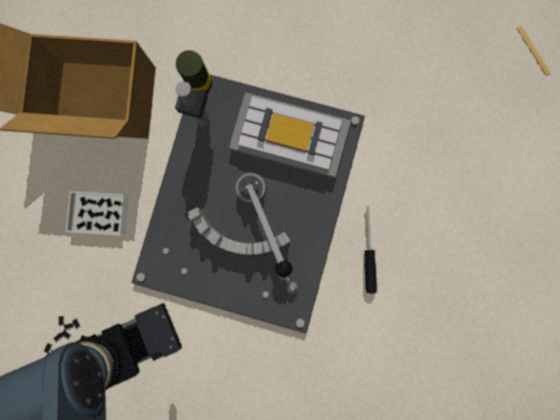

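View pics/scene4.png

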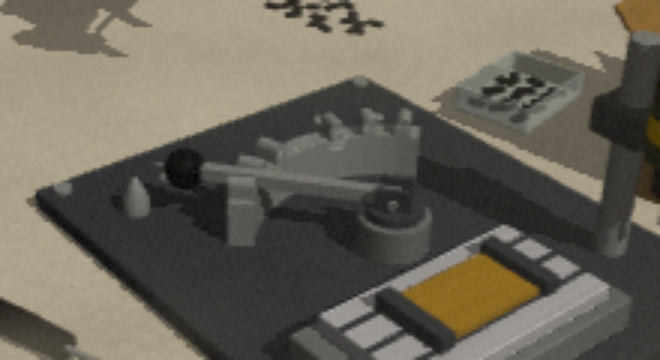

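The lever is level: the bar top is at 75.5 mm along its whole length. Its swing is 0.67, with the knob at (284,268) pointing at the post at (292,287). The screwdriver and case haven't moved, and the arm is clear.

```bash
python3 -c "
from rig import *
print(hand_in())"
```

```text
the job is handed in; nothing more can be done
None
```

The lever is down in the notch marked by the pointed post (swing +0.67 rad), the gripper has let go, and the job is handed in. I gripped the knob from above, lifted it about 0.22 rad and swung it about 0.60 rad round. After lowering and releasing it, I backed the arm away.

- **Lever:** the last top-view depth showed the bar level, its top at about 75.5 mm all along. Its swing read 0.667–0.673 rad, and the measured centre of the notch is 0.67.
- **Arm:** it stood clear of everything, with about 0.7 N on the wrist sensor, at about 8.4 s of the 35 s.
- **Bystanders:** the screwdriver and tile case looked unmoved in the before and after pictures. I judged that by eye and did not measure it.
- **Disagreement:** the top and wrist views differed by about 2–3 mm on the knob, 2 mm on the pivot and 0.012 rad on the machine's direction. I used rounded averages, and the gate's depth profile confirmed the notch. In the wrist view the post was about 5 mm off the fit, because its pixel and height were a rough pick.

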